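Stand the chocolate egg up in its cup

ROBOT

A 6-joint arm with a two-finger parallel gripper is mounted at the origin on a cart in front of the work surface, level with it; the furniture and walls round the work are solid. World frame = base frame: x ahead of the robot, y to its left, z up, the work surface at z = 0. Lengths are in mm, angles in degrees, forces in N, time in s.
With the tool pointing down it reaches from about 300 to 850 mm from the base axis. Payload 4.2 kg.
Tool frame: the origin (TCP) lies on the front face of the gripper's body, between the roots of the fingers; the fingertips stand 78 mm ahead of it and the grasp point (between the pads) lies 60 mm ahead of it; x points along the fingers, y is the direction in which the jaws open and shut, and the axes are right-handed (so a half turn about x gives the same grasp; the last joint's range is limited). The gripper opens to 91 mm and grips with 3 to 60 N. Pads are 32 mm wide; open, the fingers measure 118 mm over their backs; the gripper's body (76 mm by 178 mm) begins 60 mm behind the grasp point.
Start: joints at [71.963, 18.312, 89.639, -0, 72.044, -1.146], TCP at [167.065, 550.204, 292.276] pointing down, gripper open.
Joint ranges: [-177.97, 177.97], [-48.28, 115.42], [12.27, 149.76], [-77.06, 257.06], [2.81, 150.46], [-146.56, 146.56]. Speed limits (degrees/s): [147.25, 147.25, 180, 180, 180, 180].

INTERFACE

Orientations are given as [roll, pitch, yaw] about the fixed x, y, z axes, in that order (R = Rz(yaw) Ry(pitch) Rx(roll)).
In Python, from workcell import status, viewer, env gives the robot as it stands. The module is installed in compiled form; this text tells all that it offers.
- The arm moves only by the tool move_arm, never from a script. Its argument "moves" is a list of rows, each a list of 3 entries, a list of its own where there are three numbers: the shift along the tool's x, y, z in cm, then the turn about the tool's x in rad, then the gripper's target within -1 to 1 (fully open at 1, half-way at 0, shut at -1). A call has 1 to 20 rows; each row is the pose to reach, as a shift and turn from the pose commanded when the call began, along the tool's axes at that moment; what a row does not reach only later rows make up. A row lasts 1/8 s, in which the tool goes at most 62.5 mm and 10.7 degrees, less where a joint would pass 70% of its speed; a pose out of reach is approached as far as the arm can. A call with a gripper value outside its range is refused whole. The fingers move at their own pace and stop on an object; "force" is the grip in N (left out, the last holds). Time passes only in rows, so rows that repeat a pose let the fingers close. It gives the time, the measured TCP pose, the force and the opening at its end, in the units of the state.
- status.state(): the state, without advancing time (a new reading comes with each control period).
- viewer.grab_frame(name): name is "side" or "top"; returns the picture (384x512x3 uint8, red, green, blue); there is no depth.
- viewer.get_calibration(name): a dict with "camera_matrix" (3x3 intrinsics, pixels), "eye" and "rotation" of the camera in the world. Camera axes: x right, y down, z forward; pixel columns grow to the right and rows downward; lengths in mm; the calibration is good to about 2 mm. A picture is of the moment at which its call begins. get_calibration takes no time and is no camera call.
- env.job_done(): hands the job in, once; it reports no verdict.
The state is a dict: "time_s": time; "qpos": joint angles; "qvel": joint speeds; "effort": joint torques, N m; "ee_pos": TCP position; "ee_rot": TCP orientation; "force": force on the tool from outside, world axes, zero at the start; "torque": the same for the moment, N m; "gripper_width": finger opening in mm.
Only numpy, scipy, OpenCV 4.12 (cv2) and the standard library are available. Lean on these libraries where they do the work, as an engineer would, in place of code of your own. Each camera call takes 0.05 s, during which the arm holds its last target.

TASK

Without picking the chocolate egg up, push it gently along the chute until its blunt end drops into the white cup, where it stays leaning back towards the end of the chute; then push its pointed end over so that it stands upright in the cup and let go. Do not press hard enough to crack the egg (it bears 25 N), and leave the other things on the worktop where they are.

Things in the scene. Friction and masses are not known exactly. Their poses are not given: they have to be found in the camera images.
- egg: rigid chocolate egg, 104 mm long, 0.25 kg. Origin: centre of the blunt end, a sphere of radius 36 mm; z axis to the pointed end (tip at z = 68). Radius at z = 0, 23, 46, 58, 64 mm: 36, 32, 23, 18, 12. Lies in the chute, blunt end to the cup. In the cup it turns like a ball in a socket and stays at the tilt it is left. Fingers do not slip on it: raise them along an arc as it tips, a level push jams
- egg_stand: fixed wooden board 125 x 315 x 8 mm carrying a level steel chute and, at its +y end, a white cup. Origin: middle of the board's underside, on the worktop; the chute runs along the y axis at x = 0, from y = -144 to +66 mm, +y towards the cup; it is a shallow V, 94 mm wide, sides sloping up 20 degrees, bottom line 26 mm and side edges about 45 mm above the worktop
- cup_seat (a point): where the egg's origin lies when its blunt end is fully seated in the cup: on the cup's upright axis, 48 mm above the worktop. The cup is 85 mm wide outside, 73 mm inside, its wall 43 mm above the worktop on the far half and cut away on the chute's side; the egg rests in it on a ring with a 52 mm hole. Axes as the stand
- chute_mouth (a point): end of the chute's bottom line next to the cup, 26 mm above the worktop and 39 mm before the cup's centre. Axes as the stand. A pushed egg presses against the cup's far wall, rides up about 2 mm and, when the fingers leave, rolls back by 5 to 10 degrees: push a little past upright, look, and push again if need be
- cup_stack: stack of empty paper cups, 60 x 60 x 86 mm, bystander; origin under its middle
- custard_cup_a: paper cup of custard, 58 x 59 x 46 mm, bystander to the right; origin under its middle
- ring_cutter: steel ring cutter, 55 mm wide, 31 mm high, bystander; origin under its middle
Things that resemble listed ones, but are neither listed nor needed, are in the scene too. What is shaped like the egg but purple or red is not meant.

How it is judged:
By the outcome, as a careful person would: the job done as asked, in the order asked, and still so for the second after the job is handed in, with the robot touching nothing.
It also fails if it takes over 58 s, if anything falls off the work surface, if the arm or the gripper's body presses on something with over 40 N, if the wrist force passes 120 N, or if a joint passes its speed limit or range.

## Working session

There is one attempt and no reset: what is moved stays moved. The work goes in short steps, Python scripts to look and compute and a tool call to move; the robot and the scene stay as the last step left them, time stands still between calls to the robot, and variables do not carry over. Pictures are saved under pics/ and viewed, and the job is handed in when it is done.

Besides the shell and the picture viewer there is one more tool, called after "Emit:" in YAML: its name, and indented under it one key for each argument. move_arm: Moves the arm, as the interface text tells. Its arguments: {"type":"object","properties":{"moves":{"type":"array","items":{"type":"array"}},"force":{"type":"number"}},"required":["moves"]}

```bash
mkdir -p pics
python3 - <<'E'
from workcell import status, viewer
import cv2
print(status.state())
for n in ("side","top"):
    im=viewer.grab_frame(n); cv2.imwrite(f"pics/{n}0.png",im[:,:,::-1]); 
    c=viewer.get_calibration(n); print(n,c)
E
```

```text
{'time_s': 0.0, 'qpos': array([ 7.19617479e+01,  1.83521216e+01,  8.97074544e+01, -1.79293017e-03,
        7.20419809e+01, -1.14779454e+00]), 'qvel': array([-0.0559697 ,  0.02941269,  0.13497667, -0.01699873,  0.06540263,
        0.15485235]), 'effort': array([-3.07809569e-04, -4.12453687e+01, -2.31975818e+01,  7.26217870e-02,
        4.58002870e-02, -1.15911121e-04]), 'ee_pos': array([166.97365295, 549.84080592, 291.40822436]), 'ee_rot': array([ -90.18619358,   89.89842869, -107.07609682]), 'force': array([ 0.77108048,  0.68927345, -1.0917121 ]), 'torque': array([ 0.05106614, -0.01294644,  0.02832494]), 'gripper_width': 91.21561548355562}
side {'camera_matrix': array([[410.65567306,   0.        , 257.03882582],
       [  0.        , 410.65567306, 192.61158419],
       [  0.        ,   0.        ,   1.        ]]), 'eye': array([632.20023109, 921.69204567, 674.47102931]), 'rotation': array([-122.16222818,   -1.30777899, -179.99564874])}
top {'camera_matrix': array([[467.74788689,   0.        , 249.09343794],
       [  0.        , 467.74788689, 197.58842915],
       [  0.        ,   0.        ,   1.        ]]), 'eye': array([ 370.42622602,  -79.20456731, 1553.89309848]), 'rotation': array([-171.94050121,    0.39948931,  -90.55829476])}
```

View pics/side0.png

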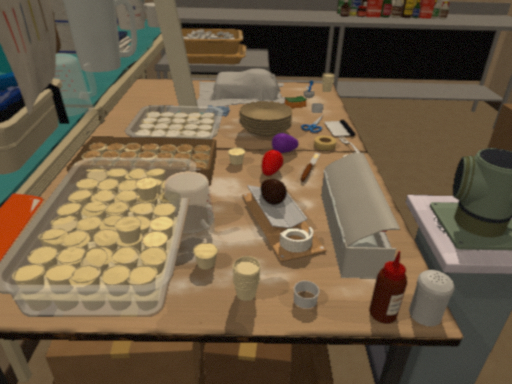

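View pics/top0.png

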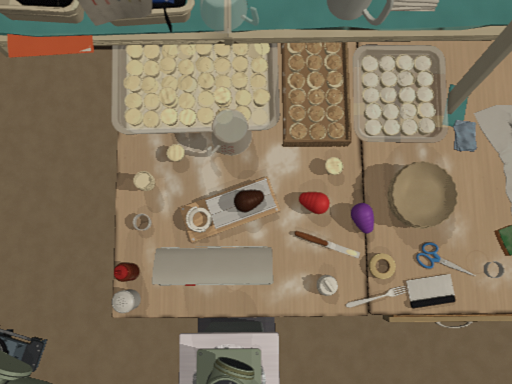

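The brown egg is in the chute at top (248,200) and side (273,191). The red one at top (314,202) and the purple one at (363,218) are decoys. The white cup is at top (199,218). I'll enlarge both views to confirm.

Run:
```python
import cv2
a=cv2.imread("pics/top0.png")[160:260,170:300]; b=cv2.imread("pics/side0.png")[160:270,225:355]
cv2.imwrite("pics/topc.png",cv2.resize(a,None,fx=6,fy=6,interpolation=cv2.INTER_CUBIC))
cv2.imwrite("pics/sidec.png",cv2.resize(b,None,fx=5,fy=5,interpolation=cv2.INTER_CUBIC))
```

```text
(no output)
```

View pics/topc.png

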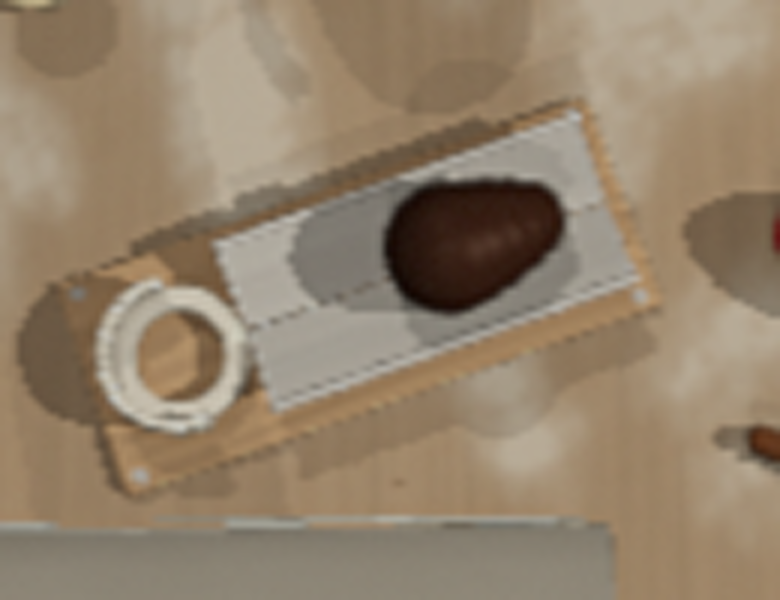

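View pics/sidec.png

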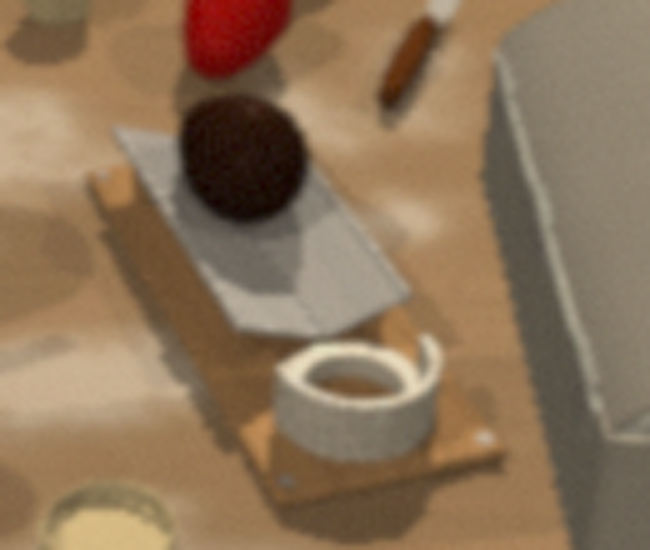

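```bash
cat > h.py <<'E'
import numpy as np, cv2
from scipy.spatial.transform import Rotation as R
from scipy.optimize import least_squares
from workcell import status, viewer
C={n:viewer.get_calibration(n) for n in("side","top")}
def M(n): return R.from_euler('xyz',C[n]["rotation"],degrees=True).as_matrix()
def proj(n,P):
    c=(np.atleast_2d(P)-C[n]["eye"])@M(n); u=c@C[n]["camera_matrix"].T
    return u[:,:2]/u[:,2:]
def ray(n,uv,z):
    d=M(n)@np.linalg.solve(C[n]["camera_matrix"],[uv[0],uv[1],1]); e=C[n]["eye"]
    return e+d*(z-e[2])/d[2]
def snap(n,name,box=None,f=1):
    im=viewer.grab_frame(n)[:,:,::-1]
    if box: im=im[box[1]:box[3],box[0]:box[2]]
    if f!=1: im=cv2.resize(im,None,fx=f,fy=f,interpolation=cv2.INTER_CUBIC)
    cv2.imwrite("pics/"+name+".png",im)
E
python3 - <<'E'
from h import *
L=np.array([[-47,66,44],[47,66,44],[-47,-144,44],[47,-144,44],[0,66,26],[-62.5,157.5,8],[62.5,157.5,8],[-62.5,-157.5,8],[62.5,-157.5,8]])
tp=np.array([[278,410],[215,240],[640,278],[580,113],[250,330],[130,495],[65,285],[660,305],[582,98]])
sp=np.array([[408,295],[238,330],[245,88],[116,128],[315,337],[500,455],[285,508],[0,0],[90,178]])
def test(flip):
    l=L.copy()*1.
    if flip: l[:,0]*=-1
    T=tp/6+[170,160]; S=sp/5+[225,160]
    w=np.array([1,1,0,1,1,1,1,0,1.])
    def tf(p): return l@R.from_euler('z',p[2]).as_matrix().T+[p[0],p[1],0]
    f=lambda p: np.r_[(proj("top",tf(p))-T).ravel(),((proj("side",tf(p))-S)*w[:,None]).ravel()]
    best=min((least_squares(f,[350,0,a],loss='soft_l1') for a in np.arange(0,6.3,.7)),key=lambda r:r.cost)
    return best.x,best.cost,np.round(f(best.x).reshape(-1,2),1),tf
for fl in(0,1):
    p,c,r,tf=test(fl); print(fl,p[:2],np.degrees(p[2]),c)
    if c<30: print(r.tolist()); 
for n in ("top",): 
    for uv in [(475,245),(385,245),(562,215)]: print(ray(n,(uv[0]/6+170,uv[1]/6+160),62))
E
```

```text
0 [552.71189938  -5.75866614] 738.9879034526641 14.561840769759263
[[-1.6, -0.5], [-0.5, 0.7], [-0.9, -0.1], [-0.7, 0.5], [-1.2, -0.2], [-0.8, -0.1], [-1.9, -0.6], [0.7, -0.3], [0.9, -0.6], [0.2, -0.7], [0.8, -1.4], [0.0, 0.0], [0.1, -1.3], [1.9, -0.4], [1.4, -1.8], [-1.7, -2.4], [0.0, 0.0], [-1.1, -2.6]]
1 [577.93982347   6.56143644] -1755.1608615504613 530.9718405077031
[571.22555033 -70.99417633  62.        ]
[571.74133362 -22.71107819  62.        ]
[ 586.98253082 -117.87653382   62.        ]
```

The crops confirm it. The dark brown egg lies in the steel chute with its blunt end to the cup, and its tip is at crop (562,215). The stand is at about (553,-6), yaw 19°. Next I'll check the tool axes, the tip position and the height of the white box beside the stand.

Run:
```python
from h import *
s=status.state(); T=R.from_euler('xyz',s['ee_rot'],degrees=True).as_matrix(); print(T.round(3))
S0=np.array([552.7,-5.8,0]);A=np.radians(19);ax=np.array([-np.sin(A),np.cos(A),0]);px=np.array([np.cos(A),np.sin(A),0])
cup=S0+105*ax; print("cup",cup, proj("top",[cup+[0,0,43]]),proj("side",[cup+[0,0,43]]))
tip=ray("top",(562/6+170,215/6+160),48); d=tip-cup; print("tip s,x",d@ax,d@px)
bl=ray("top",(385/6+170,250/6+160),64); d=bl-cup; print("blunt s,x",d@ax,d@px)
# box
for uv in [(347,275),(394,272)]: print("side base",ray("side",uv,0))
for z in(60,80,100,120):
  print(z,"side near top-left",ray("side",(340,232),z),"top edge",ray("top",(155,247),z),ray("top",(272,247),z), "lid far", ray("side",(360,157),z))
im=cv2.imread("pics/side0.png")[130:290,300:420]; cv2.imwrite("pics/box.png",cv2.resize(im,None,fx=5,fy=3.7))
```

```text
[[-0.     0.291  0.957]
 [-0.002  0.957 -0.291]
 [-1.    -0.002 -0.   ]]
cup [518.51534378  93.47945044   0.        ] [[198.6775448  218.25063099]] [[296.30570793 230.47571884]]
tip s,x -223.1364848527352 -2.2704696770757296
blunt s,x -126.2794969821925 9.667977831294353
side base [404.8078992  205.81251751   0.        ]
side base [289.89851886 192.84383831   0.        ]
60 side near top-left [414.25873294 118.70621981  60.        ] top edge [426.45126201 230.15321897  60.        ] [ 422.73211083 -142.07964839   60.        ] lid far [ 278.13079874 -289.07056672   60.        ]
80 side near top-left [421.35236267 144.84205982  80.        ] top edge [425.70120786 226.01158679  80.        ] [ 422.03184808 -141.23788694   80.        ] lid far [ 289.6551641  -249.66227717   80.        ]
100 side near top-left [428.44599241 170.97789984 100.        ] top edge [424.95115371 221.86995462 100.        ] [ 421.33158532 -140.39612549  100.        ] lid far [ 301.17952947 -210.25398761  100.        ]
120 side near top-left [435.53962214 197.11373986 120.        ] top edge [424.20109956 217.72832244 120.        ] [ 420.63132257 -139.55436404  120.        ] lid far [ 312.70389483 -170.84569805  120.        ]
```

View pics/box.png

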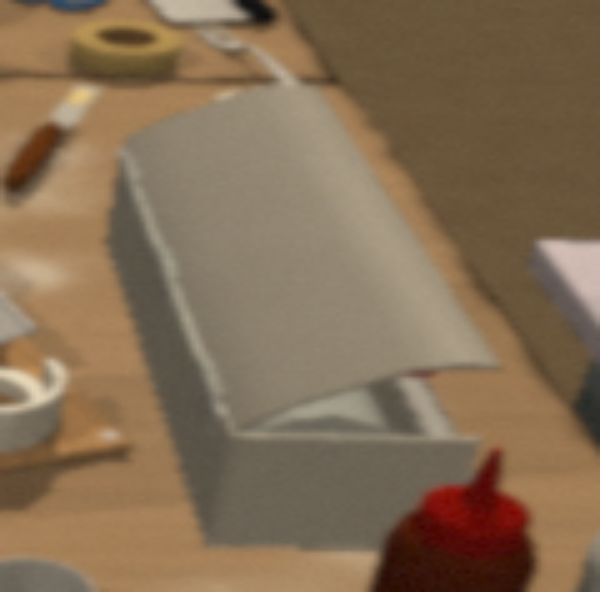

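Emit:
move_arm:
  moves:
    - [[0, -3.5, 4], 0.05, -0.56]
    - [[0, -8, 9], 0.12, -0.56]
    - [[0, -12, 13.5], 0.2, -0.56]
    - [[0, -16, 18], 0.27, -0.56]
    - [[0, -20, 22.5], 0.35, -0.56]
    - [[0, -24, 27], 0.42, -0.56]
    - [[0, -28, 31.5], 0.5, -0.56]
    - [[0, -32, 36], 0.57, -0.56]
    - [[0, -36, 40.5], 0.65, -0.56]
    - [[0, -40, 45], 0.72, -0.56]
    - [[0, -44, 49.5], 0.8, -0.56]
    - [[0, -48, 54], 0.86, -0.56]
    - [[0, -52, 59], 0.92, -0.56]
    - [[0, -54.9, 62.4], 0.944, -0.56]
    - [[0, -54.9, 62.4], 0.944, -0.56]
    - [[0, -54.9, 62.4], 0.944, -0.56]

```text
time_s: 2.1
ee_pos: [604.1, -156.0, 291.5]
ee_rot: [-140.9, 89.9, 148.1]
force: [1.0, -0.5, 0.4]
gripper_width: 19.9
```

Emit:
move_arm:
  moves:
    - [[3, 0, 0], 0, -0.56]
    - [[7, 0, 0], 0, -0.56]
    - [[11, 0, 0], 0, -0.56]
    - [[14, 0, 0], 0, -0.56]
    - [[16.2, 0, 0], 0, -0.56]
    - [[17.2, 0, 0], 0, -0.56]
    - [[17.3, 0, 0], 0, -0.56]

```text
time_s: 2.98
ee_pos: [604.4, -155.6, 119.3]
ee_rot: [-146.4, 90.0, 142.7]
force: [0.7, -0.3, 0.9]
gripper_width: 20.1
```

Run:
```python
from h import *
s=status.state(); T=R.from_euler('xyz',s['ee_rot'],degrees=True).as_matrix(); print(T.round(3),s['ee_pos'],s['force'],s['time_s'])
snap("top","t1",(170,150,300,250),5); snap("side","s1",(225,130,355,260),4)
```

```text
[[-0.     0.945  0.327]
 [ 0.     0.327 -0.945]
 [-1.    -0.    -0.   ]] [ 604.36801515 -155.55486599  119.34491522] [ 0.70949309 -0.27740052  0.93779639] 2.975
```

View pics/t1.png

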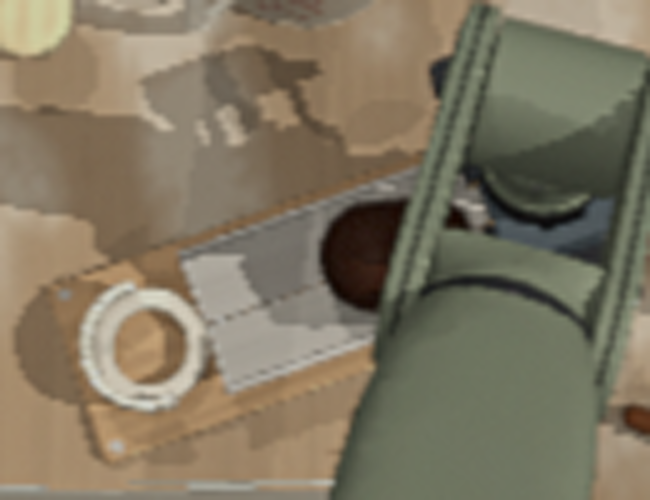

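View pics/s1.png

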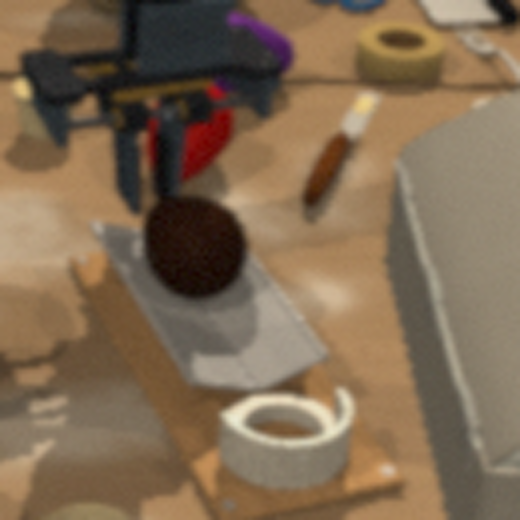

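Emit:
move_arm:
  moves:
    - [[0, 0, -0.5], 0, -0.56]
    - [[0, 0, -1.1], 0, -0.56]
    - [[0, 0, -1.7], 0, -0.56]
    - [[0, 0, -2.2], 0, -0.56]
    - [[0, 0, -2.6], 0, -0.56]
    - [[0, 0, -3.0], 0, -0.56]
    - [[0, 0, -3.5], 0, -0.56]
    - [[0, 0, -4.0], 0, -0.56]
    - [[0, 0, -4.5], 0, -0.56]
    - [[0, 0, -5.0], 0, -0.56]
    - [[0, 0, -5.5], 0, -0.56]
    - [[0, 0, -6.0], 0, -0.56]
    - [[0, 0, -6.5], 0, -0.56]
    - [[0, 0, -7.0], 0, -0.56]
    - [[0, 0, -7.5], 0, -0.56]
    - [[0, 0, -8.0], 0, -0.56]
    - [[0, 0, -8.0], 0, -0.56]

```text
time_s: 5.2
ee_pos: [578.2, -80.3, 119.2]
ee_rot: [-143.3, 90.0, 145.8]
force: [-0.1, 0.0, 0.4]
gripper_width: 20.1
```

Run:
```python
from h import *
snap("top","t2",(170,150,300,250),5); snap("side","s2",(225,130,355,260),4)
```

```text
(no output)
```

View pics/t2.png

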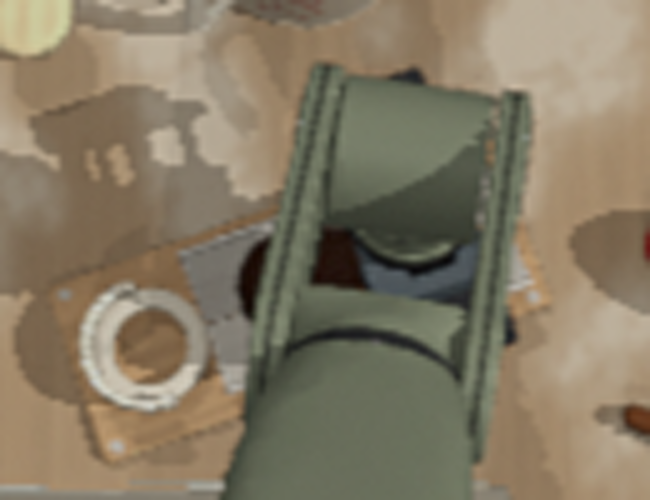

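View pics/s2.png

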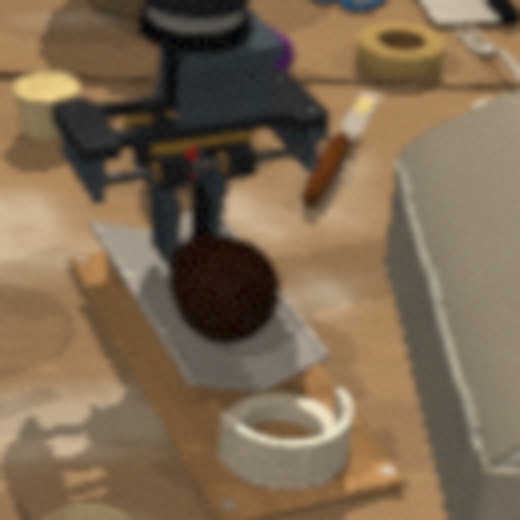

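The egg slid straight along the chute: its blunt end is now at top crop (245,275), it moved about 52 mm, and the force is about 0. I'll keep pushing.

Emit:
move_arm:
  moves:
    - [[0, 0, -0.5], 0, -0.56]
    - [[0, 0, -1.0], 0, -0.56]
    - [[0, 0, -1.5], 0, -0.56]
    - [[0, 0, -2.0], 0, -0.56]
    - [[0, 0, -2.5], 0, -0.56]
    - [[0, 0, -3.0], 0, -0.56]
    - [[0, 0, -3.5], 0, -0.56]
    - [[0, 0, -4.0], 0, -0.56]
    - [[0, 0, -4.5], 0, -0.56]
    - [[0, 0, -5.0], 0, -0.56]
    - [[0, 0, -5.5], 0, -0.56]
    - [[0, 0, -6.0], 0, -0.56]
    - [[0, 0, -6.3], 0, -0.56]
    - [[0, 0, -6.6], 0, -0.56]
    - [[0, 0, -7.0], 0, -0.56]
    - [[0, 0, -7.3], 0, -0.56]
    - [[0, 0, -7.3], 0, -0.56]

```text
time_s: 7.42
ee_pos: [554.5, -11.4, 119.1]
ee_rot: [-142.9, 90.0, 146.1]
force: [0.6, 0.2, 0.2]
gripper_width: 20.0
```

Run:
```python
from h import *
snap("side","s3",(225,130,355,260),4)
```

```text
(no output)
```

View pics/s3.png

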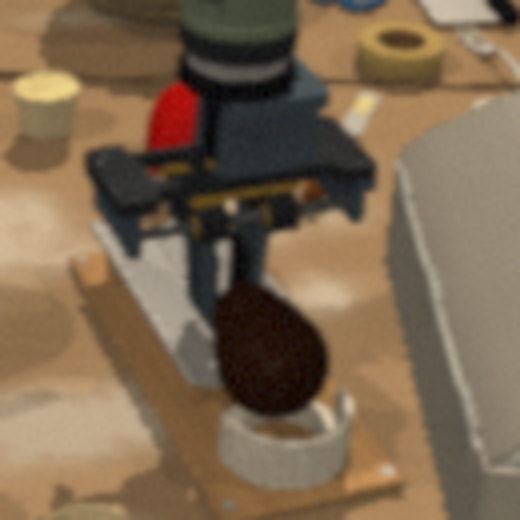

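The blunt end, at crop (275,400), is tipping over the chute end into the cup. I'll go on slowly.

Emit:
move_arm:
  moves:
    - [[0, 0, -0.3], 0, -0.56]
    - [[0, 0, -0.6], 0, -0.56]
    - [[0, 0, -0.9], 0, -0.56]
    - [[0, 0, -1.2], 0, -0.56]
    - [[0, 0, -1.5], 0, -0.56]
    - [[0, 0, -1.8], 0, -0.56]
    - [[0, 0, -2.1], 0, -0.56]
    - [[0, 0, -2.1], 0, -0.56]

```text
time_s: 8.48
ee_pos: [547.8, 8.3, 119.2]
ee_rot: [176.0, 90.0, 105.0]
force: [0.4, 0.5, 0.3]
gripper_width: 20.0
```

Run:
```python
from h import *
snap("side","s4",(225,130,355,260),4)
```

```text
(no output)
```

View pics/s4.png

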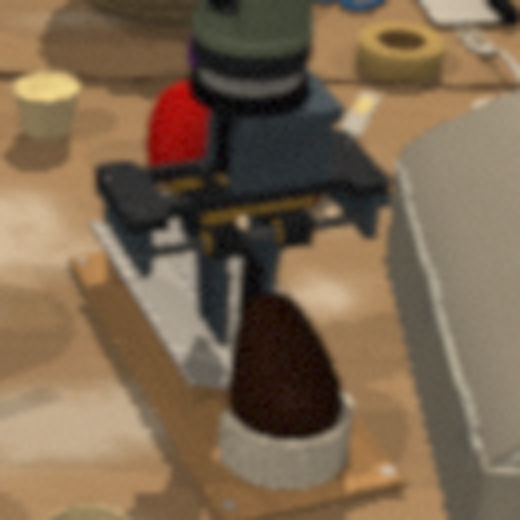

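The egg has dropped in and leans back on the chute end: the blunt end is inside the cup rim and the tip is at about crop (268,292). I'll estimate the tilt and plan the arc.

```bash
cat >> h.py <<'E'
A=np.radians(19);ax=np.array([-np.sin(A),np.cos(A),0]);px=np.array([np.cos(A),np.sin(A),0]);cup=np.array([518.5,93.5,0])
_z=np.array([-36,-30,-20,-10,0,10,23,35,46,52,58,61,64,66.5,68]);_r=np.array([0,19.9,29.9,34.6,36,34.8,32,28,23,20.8,18,15.5,12,7.5,0])
from scipy.interpolate import PchipInterpolator as PI
zz=np.linspace(-36,68,105);rr=PI(_z,_r)(zz)
ph=np.linspace(0,2*np.pi,40)
def eggpts(th,lift=0,lat=0):
    d=-np.cos(th)*ax+np.sin(th)*np.array([0,0,1]); e2=np.sin(th)*ax+np.cos(th)*np.array([0,0,1])
    P=[cup+[0,0,48+lift]+z*d+r*(np.cos(p)*px+np.sin(p)*e2) for z,r in zip(zz,rr) for p in ph]
    return np.array(P)
def outline(n,th,box,f):
    u=proj(n,eggpts(th)); h=cv2.convexHull(((u-[box[0],box[1]])*f).astype(np.float32))
    return h.astype(int)
def tip(th): return cup+[0,0,48]+68*(-np.cos(th)*ax+np.sin(th)*np.array([0,0,1]))
E
python3 - <<'E'
from h import *
im=cv2.imread("pics/s4.png")
for t,c in((10,(0,0,255)),(20,(0,255,255)),(30,(0,255,0))):
    cv2.polylines(im,[outline("side",np.radians(t),(225,130),4)+[0,6]],True,c,1)
cv2.imwrite("pics/o4.png",im)
E
```

```text
(no output)
```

View pics/o4.png

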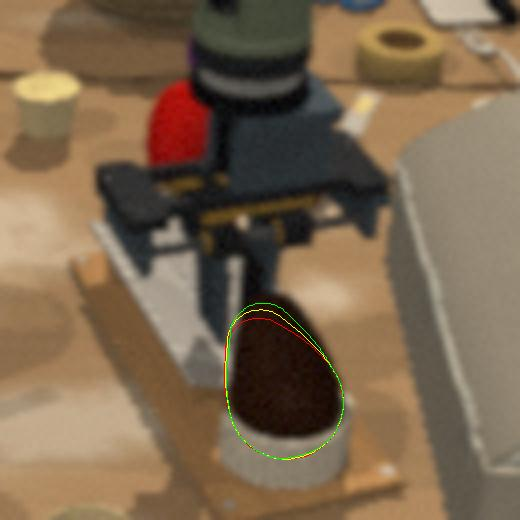

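```bash
cat >> h.py <<'E'
def egggen(th,lean,off=(0,0,0)):
    d=-np.cos(th)*ax+np.sin(th)*np.array([0,0,1]); d=d*np.cos(lean)+px*np.sin(lean)
    a=np.cross(d,[0.3,0.2,0.93]);a/=np.linalg.norm(a);b=np.cross(d,a)
    o=cup+[0,0,48]+off[0]*px+off[1]*ax+[0,0,off[2]]
    return np.array([o+z*d+r*(np.cos(p)*a+np.sin(p)*b) for z,r in zip(zz[::2],rr[::2]) for p in ph])
def hull(n,P,box,f): return cv2.convexHull(((proj(n,P)-[box[0],box[1]]+.5)*f).astype(np.float32)).astype(int)
E
python3 - <<'E'
from h import *
im=cv2.imread("pics/s4.png")
for t,l,c in((40,0,(0,0,255)),(35,-10,(0,255,255)),(45,-10,(0,255,0))):
    cv2.polylines(im,[hull("side",egggen(np.radians(t),np.radians(l)),(225,130),4)+[0,6]],True,c,1)
cv2.imwrite("pics/o4.png",cv2.resize(im[180:500,100:420],None,fx=1.8,fy=1.8))
E
```

```text
(no output)
```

View pics/o4.png

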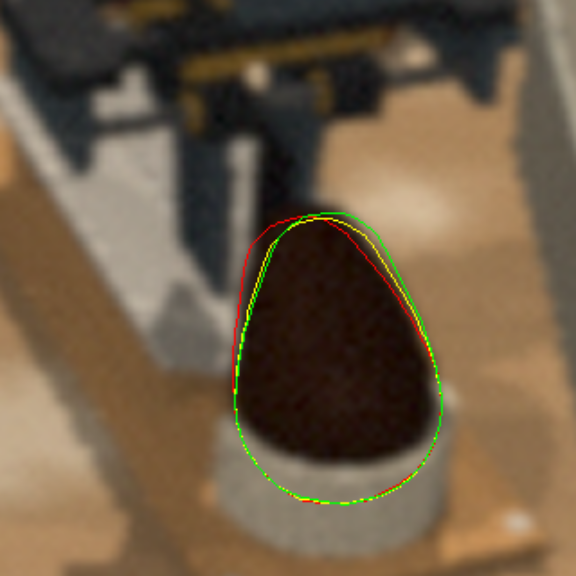

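The overlay fits best at a tilt of about 35° with the tip about 10° towards -x. I'll back off for a clear view from above to check the sideways lean.

Emit:
move_arm:
  moves:
    - [[0, 0, 2], 0, -0.56]
    - [[0, 0, 6], 0, -0.56]
    - [[0, 0, 11], 0, -0.56]
    - [[0, 0, 14.5], 0, -0.56]
    - [[0, 0, 15], 0, -0.56]
    - [[0, 0, 15], 0, -0.56]

```text
time_s: 9.28
ee_pos: [596.5, -134.2, 118.9]
ee_rot: [-143.8, 89.9, 145.2]
force: [-0.8, 0.6, -0.3]
gripper_width: 20.2
```

Run:
```python
from h import *
snap("side","s5",(255,160,355,260),6);snap("top","t5",(170,160,270,260),6)
a=cv2.imread("pics/s5.png");b=cv2.imread("pics/t5.png")
for t,l,c in((35,0,(0,0,255)),(35,-10,(0,255,255)),(45,-10,(0,255,0))):
    P=egggen(np.radians(t),np.radians(l))
    cv2.polylines(a,[hull("side",P,(255,160),6)+[0,9]],True,c,1)
    cv2.polylines(b,[hull("top",P,(170,160),6)+[3,0]],True,c,1)
cv2.imwrite("pics/o5s.png",a);cv2.imwrite("pics/o5t.png",b)
```

```text
(no output)
```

View pics/o5s.png

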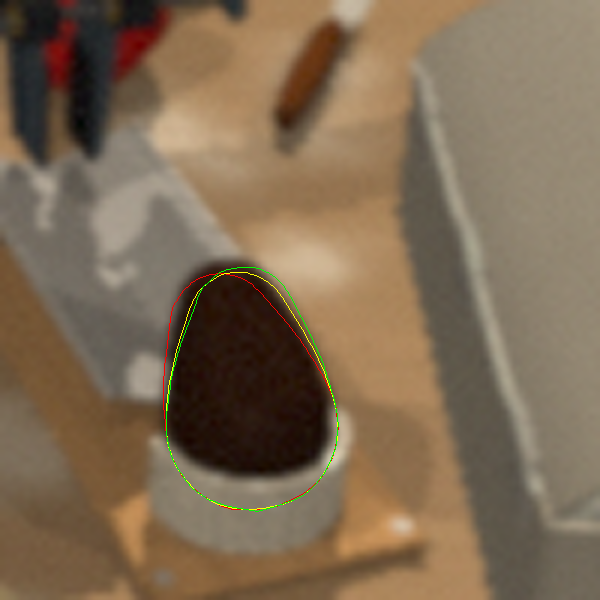

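View pics/o5t.png

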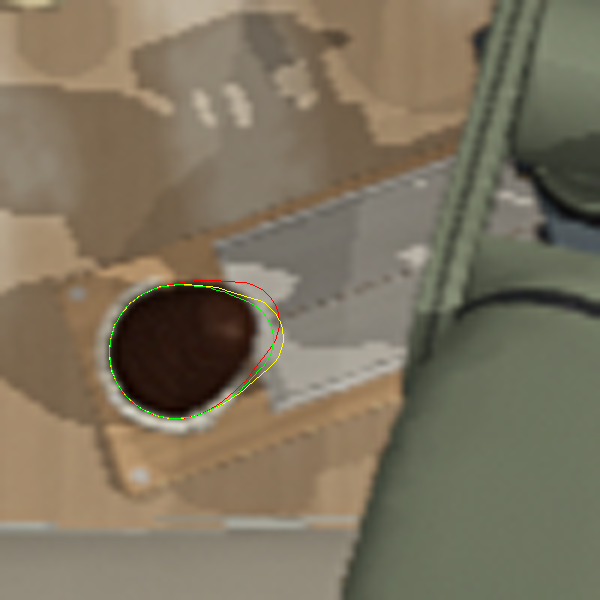

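```bash
cat >> h.py <<'E'
def fit(fs,ft,bs,bt,x0=(50,-5)):
    from scipy.optimize import minimize
    def mask(f,gx):
        im=cv2.imread(f); 
        m=((im.max(2)<75)&(im[:,:,2].astype(int)-im[:,:,0]>8)).astype(np.uint8)
        m=cv2.morphologyEx(m,cv2.MORPH_CLOSE,np.ones((9,9)));n,l,s,_=cv2.connectedComponentsWithStats(m)
        return l==1+np.argmax(s[1:,4])
    ms,mt=mask(fs,0),mask(ft,0)
    def cost(p,full=False):
        c=[]
        for n,m,b,o in(("side",ms,bs,(p[2],p[3])),("top",mt,bt,(p[4],p[5]))):
            P=egggen(np.radians(p[0]),np.radians(p[1]))
            k=np.zeros(m.shape,np.uint8);cv2.fillPoly(k,[hull(n,P,b,6)+np.array([o]).astype(int)],1)
            if n=="side": # ignore what lies low behind the cup wall
                rows=np.where(m)[0]; k[rows.max()-25:]=0; m=m.copy(); m[rows.max()-25:]=0
            c.append((k.astype(bool)^m).sum())
        return sum(c)
    best=None
    for t in range(20,120,10):
        r=minimize(cost,[t,x0[1],0,9,3,0],method="Nelder-Mead",options=dict(initial_simplex=np.array([[t,x0[1],0,9,3,0]]+[list(np.array([t,x0[1],0,9,3,0])+6*np.eye(6)[i]) for i in range(6)]),maxiter=150))
        if best is None or r.fun<best.fun: best=r
    return best.x.round(1),best.fun,ms.sum(),mt.sum()
E
python3 - <<'E'
from h import *
print(fit("pics/s5.png","pics/t5.png",(255,160),(170,160)))
E
```

```text
(array([58.1,  1.2, -5.2,  7.9,  4.4,  0.2]), np.float64(1792.0), np.int64(27221), np.int64(14910))
```

The fit gives an egg tilt of about 58° from horizontal with little sideways lean. I'll raise the fingertips to about z=86 and approach the upper back of the egg.

Emit:
move_arm:
  moves:
    - [[-2.5, 0, 0], 0, -0.56]
    - [[-4.5, 0, -2], 0, -0.56]
    - [[-4.5, 0, -6], 0, -0.56]
    - [[-4.5, 0, -10], 0, -0.56]
    - [[-4.5, 0, -14], 0, -0.56]
    - [[-4.5, 0, -16], 0, -0.56]
    - [[-4.5, 0, -16.8], 0, -0.56]
    - [[-4.5, 0, -17.2], 0, -0.56]
    - [[-4.5, 0, -17.2], 0, -0.56]

```text
time_s: 10.5
ee_pos: [541.0, 28.4, 164.2]
ee_rot: [27.9, 90.0, -43.2]
force: [-1.0, -0.7, -0.1]
gripper_width: 20.0
```

Run:
```python
from h import *
s=status.state(); d=s['ee_pos']-cup; print("front s",d@ax+16,"lat",d@px,"ztip",d[2]-78,s['force'])
snap("side","s6",(255,140,355,240),6)
```

```text
front s -52.89018016367562 lat 0.11947829634706109 ztip 86.19734228874191 [-1.02858064 -0.70867641 -0.12114023]
```

View pics/s6.png

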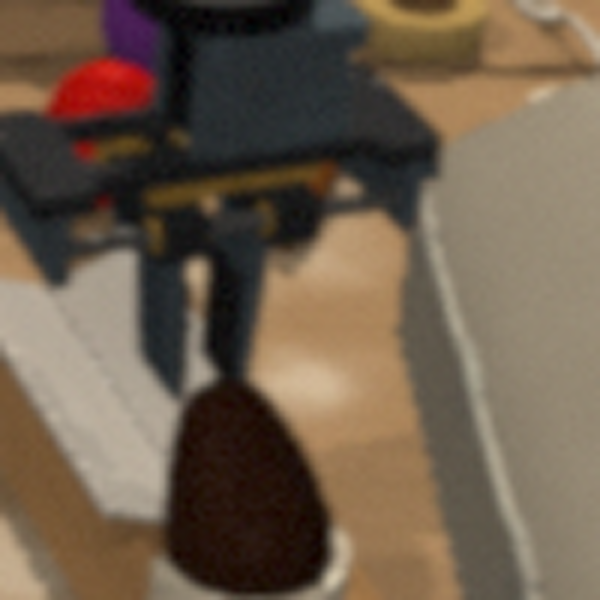

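Run:
```python
from h import *
f=lambda p:((proj("side",[p])[0]-[255,140]+.5)*6).round()
for l in(10,-10): print("finger inner front",l,f(cup-53*ax+l*px+[0,0,86]))
for t in(50,58,65):
  for l in(-8,0,8): 
    P=egggen(np.radians(t),np.radians(l)); print(t,l,((proj("side",P)-[255,140]+.5)*6)[:,1].min().round(), f(P[-1]))
```

```text
finger inner front 10 [187. 398.]
finger inner front -10 [230. 390.]
50 -8 376.0 [240. 376.]
50 0 378.0 [219. 378.]
50 8 381.0 [199. 383.]
58 -8 375.0 [248. 375.]
58 0 377.0 [227. 377.]
58 8 380.0 [207. 382.]
65 -8 376.0 [256. 376.]
65 0 378.0 [235. 378.]
65 8 381.0 [214. 383.]
```

Emit:
move_arm:
  moves:
    - [[0, 0, -0.4], 0, -0.56]
    - [[0, 0, -0.8], 0, -0.56]
    - [[-0.2, 0, -1.1], 0, -0.56]
    - [[-0.5, 0, -1.4], 0, -0.56]
    - [[-0.7, 0, -1.7], 0, -0.56]
    - [[-0.95, 0, -2.0], 0, -0.56]
    - [[-1.1, 0, -2.3], 0, -0.56]
    - [[-1.1, 0, -2.3], 0, -0.56]

```text
time_s: 11.55
ee_pos: [534.5, 49.7, 176.6]
ee_rot: [42.2, 89.7, -28.7]
force: [1.8, -6.0, 5.1]
gripper_width: 19.8
```

Run:
```python
from h import *
s=status.state(); d=s['ee_pos']-cup; print("front s",d@ax+16,"lat",d@px,"ztip",d[2]-78,s['force'])
snap("side","s7",(255,140,355,240),6)
```

```text
front s -30.643086451812366 lat 0.8694868035575313 ztip 98.62925124844097 [ 1.76621663 -5.98705203  5.12448489]
```

View pics/s7.png

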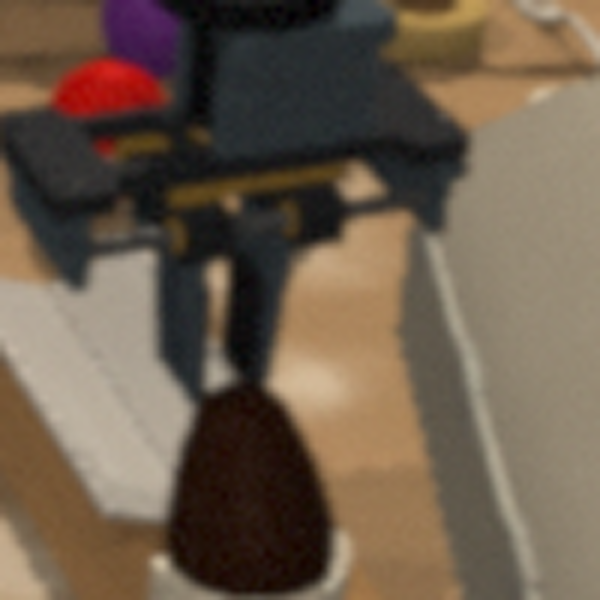

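The egg is following, with its tip now at (245,385) and about 8 N on the tool. I'll continue a little steeper.

Emit:
move_arm:
  moves:
    - [[-0.2, 0, -0.2], 0, -0.56]
    - [[-0.35, 0, -0.5], 0, -0.56]
    - [[-0.5, 0, -0.8], 0, -0.56]
    - [[-0.6, 0, -1.1], 0, -0.56]
    - [[-0.7, 0, -1.4], 0, -0.56]
    - [[-0.8, 0, -1.7], 0, -0.56]
    - [[-0.8, 0, -1.7], 0, -0.56]

```text
time_s: 12.48
ee_pos: [528.0, 67.1, 183.7]
ee_rot: [92.6, 89.9, 21.6]
force: [0.2, -2.8, 5.9]
gripper_width: 20.4
```

Run:
```python
from h import *
s=status.state(); d=s['ee_pos']-cup; print("front s",d@ax+16,"lat",d@px,"ztip",d[2]-78,s['force'])
snap("side","s8",(255,140,355,240),6)
```

```text
front s -12.086511857815896 lat 0.3332451786550595 ztip 105.72797015194524 [ 0.22828537 -2.78578679  5.86676861]
```

View pics/s8.png

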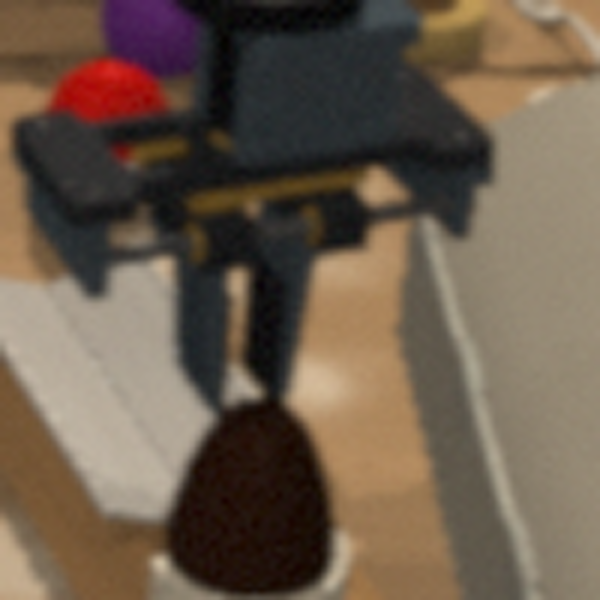

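Run:
```python
from h import *
for t in(75,80,85,90,95,100):
    P=egggen(np.radians(t),0); print(t,((proj("side",P)[-1]-[255,140]+.5)*6).round(),((proj("side",P)-[255,140]+.5)*6)[:,1].min())
```

```text
75 [246. 384.] 381.58192558793655
80 [252. 389.] 384.73193852533234
85 [258. 395.] 389.0674289879628
90 [264. 402.] 394.104244783231
95 [270. 411.] 399.9272988543941
100 [276. 420.] 406.1520403241568
```

The top of the egg is at (262,397), which is about 85–90°. I'll push about 8° further to allow for roll-back, then withdraw and look.

Emit:
move_arm:
  moves:
    - [[-0.1, 0, -0.3], 0, -0.56]
    - [[-0.15, 0, -0.6], 0, -0.56]
    - [[-0.2, 0, -0.9], 0, -0.56]
    - [[-0.2, 0, -0.9], 0, -0.56]
    - [[-0.2, 0, -0.6], 0, -0.56]
    - [[-0.2, 0, -0.2], 0, -0.56]
    - [[-0.2, 0, 0.5], 0, -0.56]
    - [[-0.2, 0, 2], 0, -0.56]
    - [[-0.2, 0, 5], 0, -0.56]
    - [[-0.2, 0, 10], 0, -0.56]
    - [[-0.2, 0, 14], 0, -0.56]
    - [[-0.2, 0, 15], 0, -0.56]
    - [[-0.2, 0, 15], 0, -0.56]

```text
time_s: 14.15
ee_pos: [576.4, -75.7, 185.0]
ee_rot: [-150.2, 89.9, 138.8]
force: [0.8, 0.6, 0.6]
gripper_width: 20.0
```

Run:
```python
from h import *
snap("side","s9",(255,160,355,260),6);snap("top","t9",(170,160,270,260),6)
print(fit("pics/s9.png","pics/t9.png",(255,160),(170,160),(85,0)))
a=cv2.imread("pics/s9.png");b=cv2.imread("pics/t9.png")
for t,l,c in((80,0,(0,0,255)),(90,0,(0,255,255)),(100,0,(0,255,0))):
    P=egggen(np.radians(t),np.radians(l))
    cv2.polylines(a,[hull("side",P,(255,160),6)+[-4,8]],True,c,1)
    cv2.polylines(b,[hull("top",P,(170,160),6)+[4,0]],True,c,1)
cv2.imwrite("pics/o9.png",cv2.resize(np.hstack([a,b]),None,fx=.66,fy=.66))
```

```text
(array([91.8, -4.3, -5.6, 20.3, -2.6, -1.1]), np.float64(1790.0), np.int64(23265), np.int64(13154))
```

View pics/o9.png

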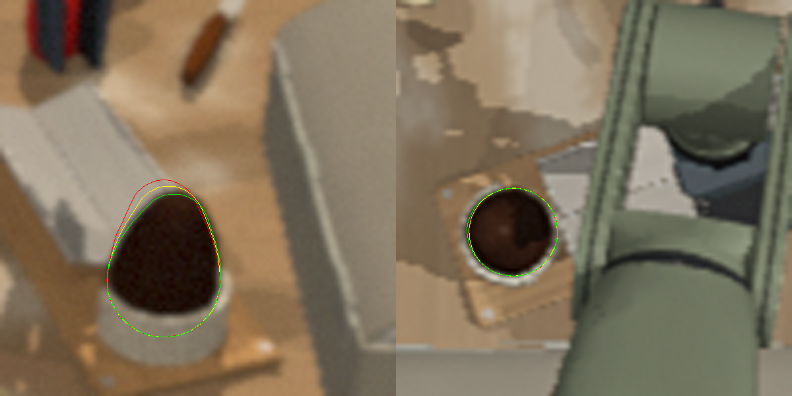

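View pics/t9.png

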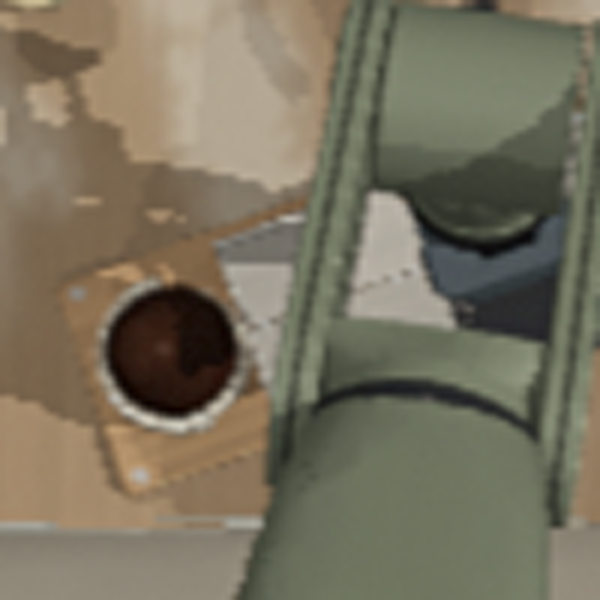

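Run:
```python
from h import *
for t in(80,90,95,100,105,110):
    P=egggen(np.radians(t),0); u=(proj("top",P)-[170,160]+.5)*6; v=(proj("side",P)-[255,160]+.5)*6
    print(t,"top tip",u[-1].round(),"bbox",u.min(0).round(),u.max(0).round(),"side tip",v[-1].round(),"min",v.min(0).round(),v.max(0).round())
# cup rim in the side image for registration
q=[cup+[0,0,43]+42.5*(np.cos(p)*px+np.sin(p)*ax) for p in ph]; v=(proj("side",q)-[255,160]+.5)*6;print("rim side",v.min(0),v.max(0)); u=(proj("top",q)-[170,160]+.5)*6;print("rim top",u.min(0),u.max(0))
im=cv2.imread("pics/t9.png")[260:450,80:270]; im=cv2.convertScaleAbs(im,alpha=2.5); cv2.imwrite("pics/t9z.png",cv2.resize(im,None,fx=3,fy=3))
```

```text
80 top tip [181. 331.] bbox [107. 285.] [241. 418.] side tip [252. 269.] min [166. 265.] [338. 502.]
90 top tip [159. 339.] bbox [107. 285.] [241. 419.] side tip [264. 282.] min [166. 274.] [338. 503.]
95 top tip [148. 343.] bbox [106. 285.] [241. 418.] side tip [270. 291.] min [166. 280.] [338. 503.]
100 top tip [137. 347.] bbox [104. 285.] [241. 419.] side tip [276. 300.] min [166. 286.] [338. 503.]
105 top tip [127. 351.] bbox [101. 285.] [241. 419.] side tip [282. 311.] min [166. 293.] [339. 503.]
110 top tip [117. 355.] bbox [ 95. 285.] [241. 418.] side tip [287. 322.] min [166. 301.] [339. 503.]
rim side [150.18392771 366.48266849] [352.08807668 489.65097428]
rim top [ 96.56053947 274.55170159] [253.53769394 430.9971368 ]
```

View pics/t9z.png

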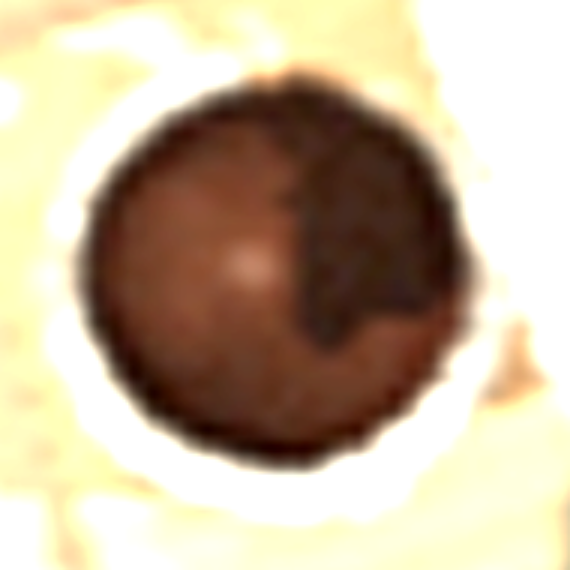

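View pics/s9.png

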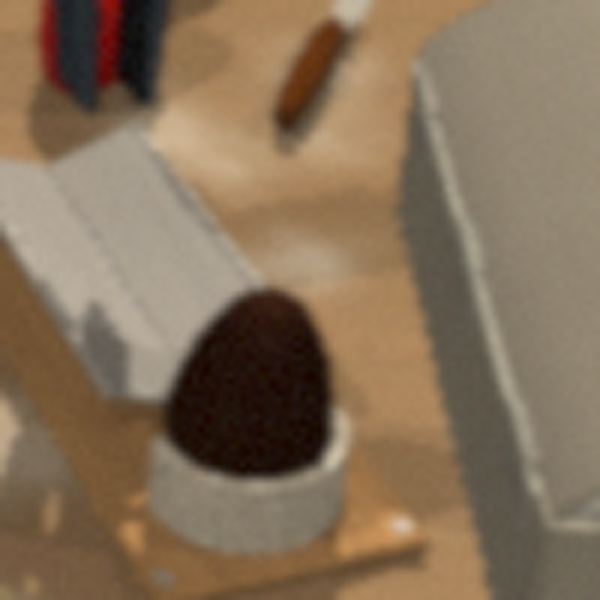

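Run:
```python
from h import *
def mask(f):
    im=cv2.imread(f); m=((im.max(2)<75)&(im[:,:,2].astype(int)-im[:,:,0]>4)).astype(np.uint8)
    m=cv2.morphologyEx(m,cv2.MORPH_CLOSE,np.ones((9,9)));n,l,s,_=cv2.connectedComponentsWithStats(m); return l==1+np.argmax(s[1:,4])
m=mask("pics/s9.png"); ys,xs=np.where(m); print(xs.min(),xs.max(),ys.min(),ys.max(), xs[ys<ys.min()+12].mean())
for v0 in(4,8,12):
  res=[]
  for t in range(80,112,2):
    for l in range(-10,9,2):
        P=egggen(np.radians(t),np.radians(l))
        for o in(-6,-3,0):
            k=np.zeros(m.shape,np.uint8);cv2.fillPoly(k,[hull("side",P,(255,160),6)+[o,v0]],1)
            res.append(((k[:430].astype(bool)^m[:430]).sum(),t,l,o))
  res.sort(); print(v0,res[:5])
```

```text
162 330 294 476 265.0982658959538
4 [(np.int64(777), 104, 2, -3), (np.int64(881), 104, 0, -6), (np.int64(893), 102, 2, -3), (np.int64(895), 104, 4, 0), (np.int64(973), 104, 0, -3)]
8 [(np.int64(704), 100, 0, -3), (np.int64(748), 100, 2, 0), (np.int64(772), 102, 0, -3), (np.int64(777), 102, 2, -3), (np.int64(789), 102, -2, -6)]
12 [(np.int64(550), 98, 0, -3), (np.int64(585), 98, -2, -6), (np.int64(687), 98, -2, -3), (np.int64(698), 100, 0, -3), (np.int64(707), 98, -4, -6)]
```

Run:
```python
from h import *
im=viewer.grab_frame("side"); 
for u in (297,299,301): print(u,[tuple(int(c) for c in im[v,u]) for v in range(203,218)])
for v in (215,220,225): print(v,[int(im[v,u].sum()) for u in range(280,315)])
for t in(85,90,95,100,105):
    u=proj("side",egggen(np.radians(t),0)); h=u
    print(t,h[:,1].min().round(2),[ (round(h[abs(h[:,1]-v)<.7,0].min(),1),round(h[abs(h[:,1]-v)<.7,0].max(),1)) for v in (215,220,225)])
```

```text
297 [(169, 146, 116), (173, 153, 128), (182, 166, 143), (171, 156, 137), (155, 144, 129), (104, 90, 81), (63, 46, 34), (53, 28, 18), (49, 25, 13), (44, 19, 12), (45, 22, 13), (39, 16, 5), (41, 24, 16), (37, 18, 11), (36, 15, 3)]
299 [(172, 148, 116), (175, 151, 123), (173, 150, 120), (167, 144, 117), (145, 123, 101), (96, 77, 62), (63, 39, 28), (59, 33, 21), (54, 30, 17), (51, 26, 16), (45, 23, 16), (43, 22, 14), (42, 21, 18), (43, 22, 12), (39, 23, 14)]
301 [(175, 153, 124), (176, 154, 125), (173, 149, 119), (168, 143, 114), (153, 127, 100), (106, 84, 63), (70, 47, 33), (55, 30, 18), (55, 31, 20), (55, 28, 19), (47, 25, 15), (41, 20, 10), (40, 20, 10), (40, 22, 13), (36, 16, 10)]
215 [501, 474, 469, 483, 486, 482, 464, 401, 293, 180, 91, 68, 48, 46, 47, 67, 67, 81, 74, 81, 74, 70, 65, 77, 59, 56, 63, 162, 291, 377, 400, 409, 407, 399, 409]
220 [462, 468, 466, 453, 389, 263, 127, 78, 51, 62, 49, 60, 63, 66, 54, 39, 46, 46, 55, 41, 71, 56, 60, 50, 47, 53, 50, 58, 70, 165, 280, 354, 383, 391, 392]
225 [454, 425, 350, 218, 91, 70, 51, 45, 47, 47, 68, 49, 50, 47, 53, 64, 57, 63, 63, 54, 48, 59, 44, 53, 39, 51, 49, 59, 36, 117, 219, 307, 341, 346, 360]
85 204.34 [(np.float64(286.0), np.float64(307.7)), (np.float64(284.0), np.float64(309.5)), (np.float64(282.6), np.float64(310.4))]
90 205.18 [(np.float64(286.4), np.float64(307.8)), (np.float64(284.2), np.float64(309.6)), (np.float64(282.7), np.float64(310.6))]
95 206.15 [(np.float64(287.2), np.float64(308.1)), (np.float64(284.4), np.float64(309.8)), (np.float64(282.6), np.float64(310.6))]
100 207.19 [(np.float64(287.7), np.float64(308.2)), (np.float64(284.5), np.float64(310.0)), (np.float64(282.5), np.float64(310.7))]
105 208.34 [(np.float64(288.1), np.float64(308.5)), (np.float64(284.8), np.float64(310.2)), (np.float64(282.7), np.float64(310.9))]
```

Run:
```python
from h import *
im=viewer.grab_frame("side").astype(int)
Z=np.array([0,0,1])
def ring(r,z): 
    v=proj("side",[cup+z*Z+r*(np.cos(p)*px+np.sin(p)*ax) for p in np.linspace(0,6.28,200)]); return v
for r,z in((42.5,8),(42.5,43),(36.5,43)):
    v=ring(r,z); print(r,z,"vmax",v[:,1].max().round(1),"u",v[:,0].min().round(1),v[:,0].max().round(1))
print([(v,int(im[v,296].sum())) for v in range(232,262)])
print([(u,int(im[243,u].sum())) for u in list(range(274,290))+list(range(304,322))])
# board front edge (z=8) at u=296 and corner holes
for l in(-55,0,55): print("board front",l,proj("side",[cup+52.5*ax+l*px+8*Z]).round(1))
snap("side","s10",(270,195,340,265),8)
```

```text
42.5 8 vmax 252.1 u 278.8 311.9
42.5 43 vmax 241.1 u 279.5 313.2
36.5 43 vmax 239.6 u 281.9 310.8
[(232, 66), (233, 45), (234, 45), (235, 44), (236, 50), (237, 49), (238, 68), (239, 204), (240, 371), (241, 410), (242, 371), (243, 364), (244, 358), (245, 356), (246, 358), (247, 362), (248, 365), (249, 356), (250, 360), (251, 357), (252, 313), (253, 289), (254, 296), (255, 299), (256, 291), (257, 262), (258, 231), (259, 253), (260, 270), (261, 265)]
[(274, 269), (275, 297), (276, 335), (277, 368), (278, 376), (279, 369), (280, 353), (281, 351), (282, 355), (283, 364), (284, 378), (285, 384), (286, 384), (287, 375), (288, 371), (289, 380), (304, 354), (305, 354), (306, 345), (307, 348), (308, 347), (309, 343), (310, 327), (311, 306), (312, 312), (313, 332), (314, 353), (315, 350), (316, 353), (317, 349), (318, 344), (319, 332), (320, 332), (321, 326)]
board front -55 [[323.8 249.8]]
board front 0 [[303.8 254.1]]
board front 55 [[283.2 258.6]]
```

View pics/s10.png

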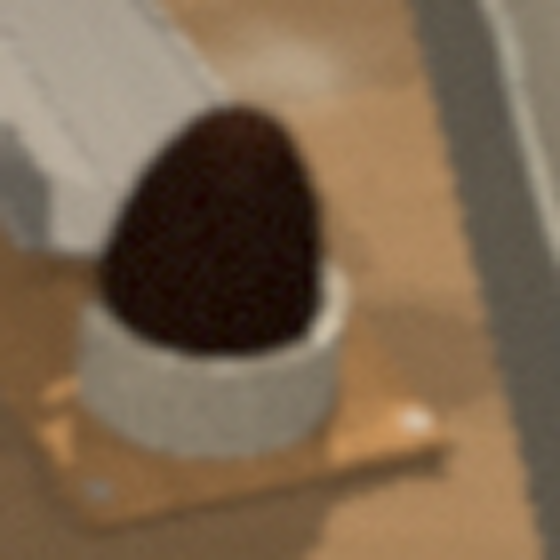

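Run:
```python
from h import *
a=cv2.imread("pics/t5.png");b=cv2.imread("pics/t9.png")
for n,im,(x0,x1,y0,y1) in(("t5",a,(120,265,285,415)),("t9",b,(120,185,290,405))):
    g=cv2.GaussianBlur(im.sum(2).astype(np.float32) if 0 else im[:,:,2].astype(np.float32),(0,0),4)[y0:y1,x0:x1]
    # restrict to dark egg
    g=np.where(g<95,g,0); 
    print(n,cv2.minMaxLoc(g)[1],np.add(cv2.minMaxLoc(g)[3],(x0,y0)))
o=np.hstack([cv2.convertScaleAbs(a[270:430,90:290],alpha=2.5),cv2.convertScaleAbs(b[270:430,90:290],alpha=2.5)])
cv2.imwrite("pics/cmp.png",cv2.resize(o,None,fx=2,fy=2))
# apex half level
for f,off,xs in(("s5",160,(215,245)),("s6",140,(222,238)),("s9",160,(258,272))):
    g=cv2.imread(f"pics/{f}.png").sum(2).astype(float)[:,xs[0]:xs[1]].mean(1)
    i=np.where(g<130)[0][0]; bg=g[max(0,i-30):i-18].mean(); h=(bg+g[i+10:i+30].mean())/2
    j=i
    while g[j]<h: j-=1
    print(f,"apex v",(j+.5)/6+off-.5+.0, bg)
for t in(50,58,65): print(t,proj("side",egggen(np.radians(t),0))[:,1].min())
```

```text
t5 94.9937744140625 [131 300]
t9 94.88296508789062 [137 296]
s5 apex v 202.91666666666666 437.55277777777775
s6 apex v 140.58333333333334 88.3218537414966
s9 apex v 207.75 449.40476190476187
50 202.52476833253755
58 202.29091574626736
65 202.5119598845722
```

View pics/cmp.png

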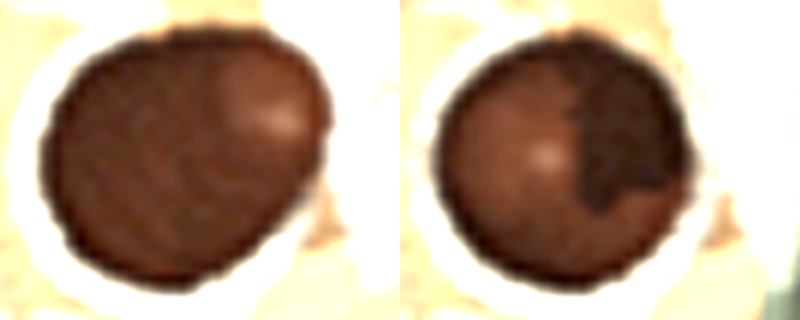

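Run:
```python
from h import *
def surf(th,lean):
    P=egggen(th,lean).reshape(-1,40,3)
    # normals by finite differences
    dz=np.gradient(P,axis=0); dp=np.gradient(P,axis=1); n=np.cross(dp,dz); n/=np.linalg.norm(n,axis=2)[...,None]+1e-9
    c=P.mean((0,1)); s=np.sign(((P-c)*n).sum(2)); n*=s[...,None]; return P.reshape(-1,3),n.reshape(-1,3)
def uv(P): return (proj("top",P)-[170,160]+.5)*6+[3,0]
for th5 in(54,58,62):
  for l5 in(-4,0,4):
    P,n=surf(np.radians(th5),np.radians(l5)); d=np.linalg.norm(uv(P)-[231,329],axis=1)+1e3*(n[:,2]<0.2)
    i=np.argsort(d)[:4]; m=n[i].mean(0); m/=np.linalg.norm(m)
    best=[]
    for t in range(80,112,2):
      for l in(-8,-4,0,4):
        Q,k=surf(np.radians(t),np.radians(l)); e=(1-k@m); w=np.exp(-e/0.01); q=(uv(Q)*w[:,None]).sum(0)/w.sum()
        best.append((np.linalg.norm(q-[164,348.5]).round(1),t,l))
    best.sort(); print(th5,l5,"n(ax,px,z)",(m@ax).round(2),(m@px).round(2),m[2].round(2),best[:4])
```

```text
54 -4 n(ax,px,z) -0.31 -0.1 0.95 [(np.float64(1.4), 100, -4), (np.float64(2.6), 98, -4), (np.float64(3.0), 102, -4), (np.float64(4.6), 100, 0)]
54 0 n(ax,px,z) -0.38 -0.22 0.9 [(np.float64(0.9), 102, 0), (np.float64(2.8), 100, 0), (np.float64(4.0), 104, 0), (np.float64(5.7), 102, 4)]
54 4 n(ax,px,z) -0.3 -0.45 0.84 [(np.float64(4.0), 100, 4), (np.float64(4.3), 98, 4), (np.float64(5.7), 102, 4), (np.float64(6.3), 96, 4)]
58 -4 n(ax,px,z) -0.27 -0.23 0.93 [(np.float64(1.5), 98, 0), (np.float64(1.7), 100, 0), (np.float64(3.9), 96, 0), (np.float64(4.4), 102, 0)]
58 0 n(ax,px,z) -0.47 -0.31 0.83 [(np.float64(1.5), 104, 4), (np.float64(1.8), 106, 4), (np.float64(2.5), 108, 4), (np.float64(2.8), 110, 4)]
58 4 n(ax,px,z) -0.5 -0.32 0.8 [(np.float64(3.5), 106, 4), (np.float64(3.8), 104, 4), (np.float64(4.7), 108, 4), (np.float64(5.4), 102, 4)]
62 -4 n(ax,px,z) -0.71 -0.13 0.69 [(np.float64(23.2), 110, 0), (np.float64(23.6), 110, 4), (np.float64(23.7), 110, -4), (np.float64(24.0), 108, 0)]
62 0 n(ax,px,z) -0.6 -0.25 0.75 [(np.float64(13.6), 102, 0), (np.float64(14.0), 100, 0), (np.float64(14.4), 104, 0), (np.float64(14.8), 102, -4)]
62 4 n(ax,px,z) -0.6 -0.4 0.69 [(np.float64(21.4), 110, 4), (np.float64(21.9), 108, 4), (np.float64(22.8), 106, 4), (np.float64(23.0), 98, 0)]
```

Three cues (apex height, side outline, and the highlight shift) agree that the egg is about 8–10° past upright, so I'll nudge it back. I'll pass over the egg with the fingertips at z≈152, come down beyond it and push gently towards the chute.

Emit:
move_arm:
  moves:
    - [[-3, 0, 0], 0, -0.56]
    - [[-4.5, 0, -2], 0, -0.56]
    - [[-4.5, 0, -6], 0, -0.56]
    - [[-4.5, 0, -10], 0, -0.56]
    - [[-4.5, 0, -14], 0, -0.56]
    - [[-4.5, 0, -18], 0, -0.56]
    - [[-4.5, 0, -22], 0, -0.56]
    - [[-4.5, 0, -24], 0, -0.56]
    - [[-4.5, 0, -24], 0, -0.56]
    - [[-2, 0, -24], 0, -0.56]
    - [[0.3, 0, -24], 0, -0.56]
    - [[0.8, 0, -24], 0, -0.56]
    - [[0.8, 0, -24], 0, -0.56]

```text
time_s: 16.02
ee_pos: [498.5, 151.6, 177.5]
ee_rot: [61.4, 90.0, -9.6]
force: [-0.7, -0.3, -0.1]
gripper_width: 19.6
```

Run:
```python
from h import *
s=status.state(); d=s['ee_pos']-cup; print("back face s",d@ax-16,"lat",d@px,"ztip",d[2]-78,s['force'],s['time_s'])
snap("side","s11",(235,100,375,240),4)
```

```text
back face s 45.40312107935194 lat -0.004732491046386568 ztip 99.45882651507839 [-0.66469684 -0.33929436 -0.14171683] 16.025
```

View pics/s11.png

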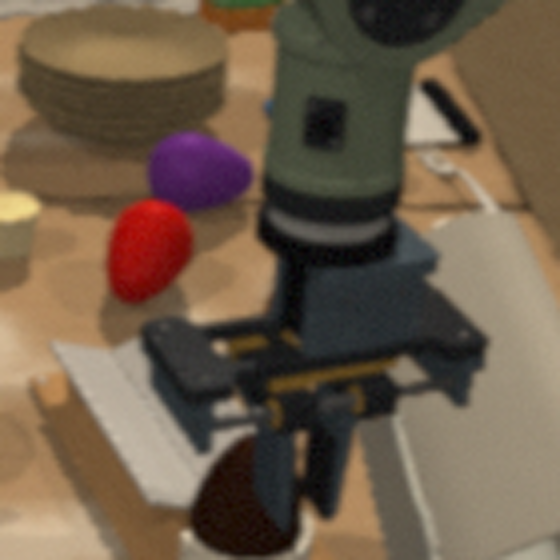

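Emit:
move_arm:
  moves:
    - [[0, 0, 0.5], 0, -0.56]
    - [[0, 0, 1.0], 0, -0.56]
    - [[0, 0, 1.4], 0, -0.56]
    - [[0, 0, 1.7], 0, -0.56]
    - [[0, 0, 1.7], 0, -0.56]

```text
time_s: 16.7
ee_pos: [504.0, 135.5, 177.3]
ee_rot: [149.1, 90.0, 78.1]
force: [-0.4, -0.2, 0.0]
gripper_width: 20.1
```

Emit:
move_arm:
  moves:
    - [[-0.1, 0, 0.2], 0, -0.56]
    - [[-0.2, 0, 0.4], 0, -0.56]
    - [[-0.25, 0, 0.6], 0, -0.56]
    - [[-0.3, 0, 0.8], 0, -0.56]
    - [[-0.3, 0, 0.8], 0, -0.56]

```text
time_s: 17.32
ee_pos: [506.7, 128.3, 180.6]
ee_rot: [115.9, 90.0, 44.9]
force: [-0.3, 1.8, 2.0]
gripper_width: 19.8
```

Contact is light, about 2–3 N. I'll push 5 mm more, then withdraw and look.

Emit:
move_arm:
  moves:
    - [[-0.1, 0, 0.2], 0, -0.56]
    - [[-0.15, 0, 0.4], 0, -0.56]
    - [[-0.2, 0, 0.5], 0, -0.56]
    - [[-0.2, 0, 0.5], 0, -0.56]
    - [[-0.2, 0, 0.2], 0, -0.56]
    - [[-0.2, 0, -0.3], 0, -0.56]
    - [[-0.2, 0, -1.5], 0, -0.56]
    - [[-0.2, 0, -3], 0, -0.56]
    - [[-3, 0, -4], 0, -0.56]
    - [[-5, 0, -3], 0, -0.56]
    - [[-5, 0, 2], 0, -0.56]
    - [[-5, 0, 8], 0, -0.56]
    - [[-5, 0, 14], 0, -0.56]
    - [[-5, 0, 19], 0, -0.56]
    - [[-5, 0, 22], 0, -0.56]
    - [[-5, 0, 22], 0, -0.56]
    - [[-5, 0, 22], 0, -0.56]

```text
time_s: 19.45
ee_pos: [577.8, -78.6, 230.0]
ee_rot: [-147.2, 89.9, 141.8]
force: [-0.7, 0.1, 0.2]
gripper_width: 19.7
```

```bash
cat >> h.py <<'E'
def look(k):
    snap("side","s"+k,(255,160,355,260),6);snap("top","t"+k,(170,160,270,260),6)
    b=cv2.imread(f"pics/t{k}.png"); s=cv2.imread(f"pics/s{k}.png")
    o=np.hstack([cv2.resize(cv2.convertScaleAbs(b[270:430,90:250],alpha=2.5),(400,400)),cv2.resize(s[230:570,100:440],(400,400))]); cv2.imwrite(f"pics/c{k}.png",o)
    g=s.sum(2).astype(float)
    for xs in((236,248),(246,258),(256,268),(266,278)):
        q=g[:,xs[0]:xs[1]].mean(1); i=np.where(q[200:]<130)[0][0]+200; h=(q[i-30:i-18].mean()+q[i+10:i+30].mean())/2; j=i
        while q[j]<h: j-=1
        print(xs,"apex v",round((j+.5)/6+160-.5,2))
E
python3 - <<'E'
from h import *
look("12"); print(status.state()["time_s"])
E
```

```text
(236, 248) apex v 207.92
(246, 258) apex v 207.08
(256, 268) apex v 206.92
(266, 278) apex v 206.92
19.55
```

View pics/c12.png

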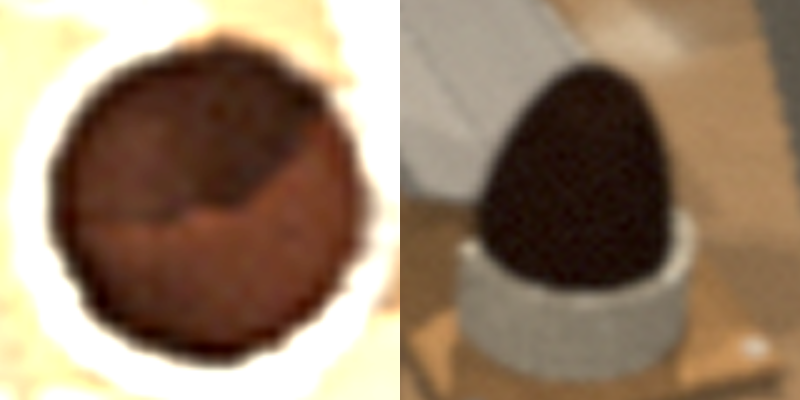

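The egg came back about 4°. The apex is at v≈206.9, which I read as 93–96°. One more slight nudge from the far side.

Emit:
move_arm:
  moves:
    - [[0, 0, -4], 0, -0.56]
    - [[0, 0, -9], 0, -0.56]
    - [[0, 0, -14], 0, -0.56]
    - [[0, 0, -19], 0, -0.56]
    - [[0, 0, -23], 0, -0.56]
    - [[0, 0, -24.3], 0, -0.56]
    - [[0, 0, -24.3], 0, -0.56]
    - [[2.5, 0, -24.3], 0, -0.56]
    - [[4.5, 0, -24.3], 0, -0.56]
    - [[4.8, 0, -24.3], 0, -0.56]
    - [[4.8, 0, -23.3], 0, -0.56]
    - [[4.8, 0, -22.5], 0, -0.56]
    - [[4.8, 0, -22.1], 0, -0.56]
    - [[4.7, 0, -21.8], 0, -0.56]
    - [[4.6, 0, -21.5], 0, -0.56]
    - [[4.5, 0, -21.3], 0, -0.56]
    - [[4.5, 0, -21.3], 0, -0.56]

```text
time_s: 21.68
ee_pos: [508.9, 121.5, 185.4]
ee_rot: [98.6, 90.0, 27.6]
force: [0.6, 0.9, 0.4]
gripper_width: 19.7
```

Run:
```python
from h import *
s=status.state(); d=s['ee_pos']-cup; print("back face s",d@ax-16,"ztip",d[2]-78,s['force'],s['time_s'])
```

```text
back face s 13.645396831748887 ztip 107.36891912068887 [0.55477168 0.89536662 0.38080094] 21.675
```

Emit:
move_arm:
  moves:
    - [[0, 0, -0.3], 0, -0.56]
    - [[0, 0, -1.5], 0, -0.56]
    - [[0, 0, -3], 0, -0.56]
    - [[-3, 0, -4], 0, -0.56]
    - [[-5, 0, -3], 0, -0.56]
    - [[-5, 0, 2], 0, -0.56]
    - [[-5, 0, 8], 0, -0.56]
    - [[-5, 0, 14], 0, -0.56]
    - [[-5, 0, 19], 0, -0.56]
    - [[-5, 0, 25], 0, -0.56]
    - [[-5, 0, 27], 0, -0.56]
    - [[-5, 0, 27], 0, -0.56]

```text
time_s: 23.18
ee_pos: [596.9, -133.7, 234.7]
ee_rot: [-155.1, 89.9, 133.8]
force: [-0.3, -0.4, 0.1]
gripper_width: 20.3
```

Run:
```python
from h import *
look("13"); print(status.state()["time_s"]); snap("top","full_t"); snap("side","full_s")
```

```text
(236, 248) apex v 206.42
(246, 258) apex v 206.08
(256, 268) apex v 206.08
(266, 278) apex v 205.92
23.275
```

View pics/c13.png

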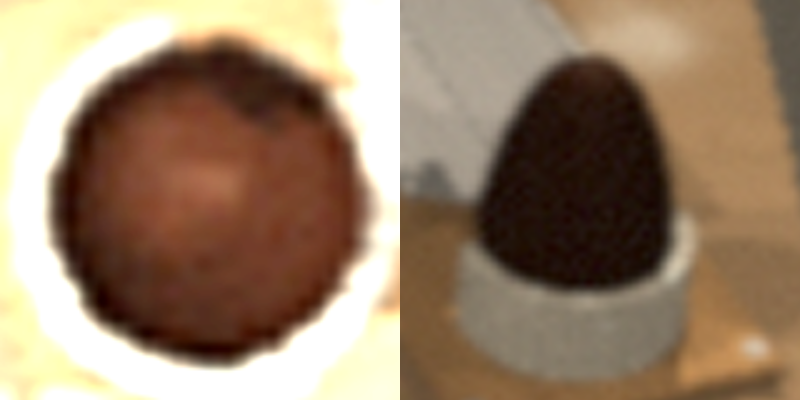

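View pics/full_s.png

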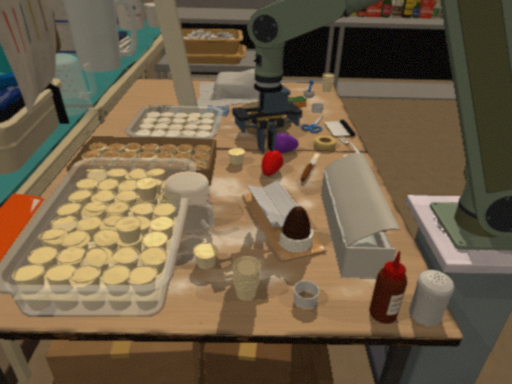

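View pics/full_t.png

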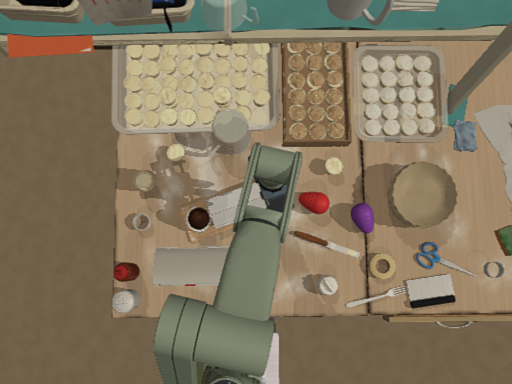

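The apex is now at v≈206.0, which is about 88–92°. The egg stands upright in the cup at side (296,222), and the other things are where they were. Handing in.

Run:
```python
from workcell import env
print(env.job_done())
```

```text
the job is handed in; nothing more can be done
None
```

The egg stands upright in the white cup and the job was handed in at about 23.4 s of the 58 s allowed.

- **Into the cup:** I pushed the egg along the chute from behind its tip, with the fingers part-closed. The blunt end dropped into the cup and the egg stayed leaning back at about 58° from horizontal.
- **Tipping it up:** I tipped it over with the fingers rising along an arc. It ended about 8–10° past upright, so I nudged it back twice from the far side.
- **Final check:** In the last pictures the egg measures about 88–92° from horizontal, where 90° is upright, and the robot is clear of it. The other things look as they did at the start.
- **Force:** The highest I read was about 8 N on the tool, but I read it only at the end of each move, not throughout.

**Tilt measurements that disagreed:** An early automatic fit gave 92° after the first push, while the egg's outline, its highest point in the side view and the shift of its highlight all gave about 100°. I went with 100°. The side camera's 0.5–1.2 pixel offset leaves the final tilt uncertain by about 3–4°. Sideways lean was only measured before the two nudges, at 0 to 4°.

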